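Find the turntable's loose bolt and hold its cap open

ROBOT

A 6-joint arm with a two-finger parallel gripper is mounted at the origin on a cart in front of the work surface, level with it; the furniture and walls round the work are solid. World frame = base frame: x ahead of the robot, y to its left, z up, the work surface at z = 0. Lengths are in mm, angles in rad, forces in N, time in s.
With the tool pointing down it reaches from about 275 to 1000 mm from the base axis. Payload 8.4 kg.
Tool frame: the origin (TCP) lies midway between the tips of the shut fingers; the grasp point (between the pads) lies 19 mm behind it; z points along the fingers, y is the direction in which the jaws open and shut (so a half turn about z gives the same grasp; the last joint's range is limited). The gripper opens to 85 mm and grips with 20 to 120 N. Pads are 22 mm wide; open, the fingers measure 114 mm over their backs; the gripper's body (76 mm by 85 mm) begins 54 mm behind the grasp point. The pads swing forward as they close: fully open they stand 13 mm farther back than shut.
Start: joints at [-1.134, 0.353, 1.633, -0, 1.155, -0.002], TCP at [265.532, -565.792, 207.981] pointing down, gripper open.
Joint ranges: [-2.63, 2.63], [-0.92, 2.1], [0.06, 2.66], [-1.3, 4.44], [0, 2.69], [-3.02, 3.02]. Speed limits (rad/s): [2.22, 2.22, 2.79, 3.14, 3.14, 3.14].

INTERFACE

Orientations are given as [roll, pitch, yaw] about the fixed x, y, z axes, in that order (R = Rz(yaw) Ry(pitch) Rx(roll)).
In Python, from rig import r gives the robot as it stands.
- The arm moves only by the tool play_rows, never from a script. Its argument "moves" is a list of rows, each a list of 3 entries, a list of its own where there are three numbers: the turn, a rotation vector about the tool's x, y, z in degrees, then the shift along the tool's x, y, z in mm, then the opening, from 0 (shut) to 1 (fully open). A call has 1 to 20 rows; each row is the pose to reach, as a shift and turn from the pose measured when the call began, along the tool's axes at that moment; what a row does not reach only later rows make up. A row lasts 1/10 s, in which the tool goes at most 50 mm and 8.59 degrees, less where a joint would pass 70% of its speed; a pose out of reach is approached as far as the arm can. A call with a gripper value outside its range is refused whole. The fingers move at their own pace and stop on an object; "newtons" is the grip in N (left out, the last holds). Time passes only in rows, so rows that repeat a pose let the fingers close. It gives the time, the measured TCP pose, the force and the opening at its end, in the units of the state.
- r.sense(): the state, without advancing time (a new reading comes with each control period).
- r.grab_frame(name): name is "side" or "top"; returns a dict with "color" (400x640x3 uint8, red, green, blue), "K" (3x3 intrinsics, pixels), "rvec" (rotation vector, rad) and "tvec" (3), from world to camera coordinates, as OpenCV has them. Camera axes: x right, y down, z forward; pixel columns grow to the right and rows downward; lengths in mm; the calibration is good to about 2 mm. A picture is of the moment at which its call begins. There is no depth.
- r.sign_off(): hands the job in, once; it reports no verdict.
Trained networks look in a picture, given as the dict that the camera call returned (one of the last four; its "shot" number tells which), for a name from the list of things; names that differ only in an ending like _2 or _b are one class to them, and where a whole thing is asked for, a point or a joint stands for the part that bears it (a point fixed in the world has none). Each returns a list of dicts, best first, with "conf" (0 to 1); they miss things now and then, are a little off and sometimes report something else, mostly with a low value. They report only what shows in the picture. A call takes as long as a camera call.
- r.silhouettes(picture, name): "mask" (400x640 bool, what is visible of it) and "location" ([column, row] in pixels, amid what is visible of it).
The state is a dict: "clock": time; "qpos": joint angles; "qvel": joint speeds; "joint_efforts": joint torques, N m; "eef_pos": TCP position; "tcp_rot": TCP orientation; "contact_force": force on the tool from outside, world axes, zero at the start; "wrist_torque": the same for the moment, N m; "opening": opening from 0.0 (shut) to 1.0 (fully open).
Only numpy, scipy, OpenCV 4.12 (cv2) and the standard library are available. Lean on these libraries where they do the work, as an engineer would, in place of code of your own. Each camera call takes 0.05 s, during which the arm holds its last target.

TASK

Clear the spool of thread off the free-spinning turntable into the bowl and let go of it. Then, with the fingertips, press down on each of the three bolt heads on the turntable's base, one after the other from left to right, to find the one that is loose (it sinks, the others do not give). Finally lift the cap behind the loose bolt by its bar to at least 45 degrees open, and finish while still holding it open; leave the other two caps shut.

Things in the scene. Friction and masses are not known exactly. Their poses are not given: they have to be found in the camera images.
- base: dark steel base plate of the turntable, 210 x 400 x 12 mm, fixed to the bench; origin on its underside, 75 mm behind the middle bolt (the plate reaches 125 mm to the right of it and 275 mm to the left); x points away from the robot across the base, y along the row to the left, z up. Along the front edge of its right part stands a row of three bolts, 90 mm apart, each with its own small hinged cap right behind it; the turntable is to the left of the row.
- turntable (a point): centre of the top face of the wooden turntable disc, 140 mm across; its top is 58 mm above the bench. It has no drive and spins freely at a touch.
- spool_center (a point): centre (half-way up) of the spool of thread that stands upright somewhere on the disc: 48 mm tall, end flanges 42 mm across and 7 mm thick, thinner between them, 35 to 70 g.
- bowl: round open grey bowl on the bench left of the turntable, 150 mm across at the rim, 61 mm tall, its inner floor (about 90 mm across) 4 mm above the bench; origin at the centre of its underside. It is loose, 0.4 kg.
- loose_bolt (a joint): how far the loose bolt is pushed down, in m: 0 when nothing presses it, 0.006 when bottomed. It does not say at which of the three places the loose bolt sits; that changes from run to run.
- loose_cap (a joint): opening angle, in rad, of the cap that belongs to the loose bolt (whichever place that is): 0 shut, 1.5 fully open. All three caps are alike: hinged along y at their far (+x) edge, lifted by the near edge, pulled shut by a light spring (1 to 2 N at the bar), so a cap falls shut when let go. The hinge axis lies 48 mm behind (base +x) and 35 mm below the middle of the shut cap's bar.
- firm_cap_1 (a joint): opening angle, in rad, of the cap of one of the two firm bolts, 0 shut
- firm_cap_2 (a joint): opening angle, in rad, of the cap of the other firm bolt, 0 shut
- left_bolt (a point): centre of the top of the leftmost (+y) bolt's head, unpressed, 46 mm above the bench; axes as the base. Steel hex head 27 mm across on a rubber washer. Pressed from above, a firm bolt does not give at all; the loose one sinks 6 mm under a light push (1.5 N to start, 4.5 N at the bottom) and springs back. All three look alike.
- left_bar (a point): middle of the grip bar of the leftmost (+y) bolt's cap while the cap is shut, 68 mm above the bench and 47 mm behind that bolt's axis (the point stays there when the cap opens); axes as the base. The T-shaped bar is steel, 12 mm thick, 32 mm long along the base's y, on a 10 mm stem, its middle 32 mm above the top of the 34 mm wide cap.
- middle_bolt (a point): centre of the top of the middle bolt's head, unpressed, 46 mm above the bench; axes as the base. Steel hex head 27 mm across on a rubber washer. Pressed from above, a firm bolt does not give at all; the loose one sinks 6 mm under a light push (1.5 N to start, 4.5 N at the bottom) and springs back. All three look alike.
- middle_bar (a point): middle of the grip bar of the middle bolt's cap while the cap is shut, 68 mm above the bench and 47 mm behind that bolt's axis (the point stays there when the cap opens); axes as the base. The T-shaped bar is steel, 12 mm thick, 32 mm long along the base's y, on a 10 mm stem, its middle 32 mm above the top of the 34 mm wide cap.
- right_bolt (a point): centre of the top of the rightmost (-y) bolt's head, unpressed, 46 mm above the bench; axes as the base. Steel hex head 27 mm across on a rubber washer. Pressed from above, a firm bolt does not give at all; the loose one sinks 6 mm under a light push (1.5 N to start, 4.5 N at the bottom) and springs back. All three look alike.
- right_bar (a point): middle of the grip bar of the rightmost (-y) bolt's cap while the cap is shut, 68 mm above the bench and 47 mm behind that bolt's axis (the point stays there when the cap opens); axes as the base. The T-shaped bar is steel, 12 mm thick, 32 mm long along the base's y, on a 10 mm stem, its middle 32 mm above the top of the 34 mm wide cap.

How it is judged:
By the outcome, as a careful person would: the job done as asked, in the order asked, and still so for the second after the job is handed in, while the arm keeps its last pose, push and grip.
It also fails if it takes over 61 s, if anything falls off the work surface, if the arm or the gripper's body presses on something with over 40 N, if the wrist force passes 120 N, or if a joint passes its speed limit or range.

## Working session

There is one attempt and no reset: what is moved stays moved. The work goes in short steps, Python scripts to look and compute and a tool call to move; the robot and the scene stay as the last step left them, time stands still between calls to the robot, and variables do not carry over. Pictures are saved under pics/ and viewed, and the job is handed in when it is done.

Besides the shell and the picture viewer there is one more tool, called after "Request:" as name(argument=value, ...), one argument or row to a line, values as JSON. play_rows: Moves the arm, as the interface text tells. Its arguments: {"type":"object","properties":{"moves":{"type":"array"},"newtons":{"type":"number"}},"required":["moves"]}

```bash
ls; mkdir -p pics
cat > h.py <<'E'
import numpy as np, cv2
from rig import r
def save(f,n,pts=()):
    im=cv2.cvtColor(f["color"],cv2.COLOR_RGB2BGR).copy()
    for p in pts: cv2.circle(im,(int(round(p[0])),int(round(p[1]))),3,(0,0,255),1)
    cv2.imwrite("pics/"+n+".png",im)
def ray(f,uv):
    R,_=cv2.Rodrigues(np.array(f["rvec"],float)); t=np.array(f["tvec"],float).ravel()
    d=R.T@np.linalg.inv(np.array(f["K"]))@np.array([uv[0],uv[1],1.0]); return -R.T@t,d
def atz(f,uv,z):
    c,d=ray(f,uv); return c+d*(z-c[2])/d[2]
def proj(f,P):
    return cv2.projectPoints(np.array(P,float).reshape(-1,1,3),np.array(f["rvec"],float),np.array(f["tvec"],float),np.array(f["K"],float),None)[0].reshape(-1,2)
E
python3 - <<'E'
from h import *
a=r.grab_frame("top");b=r.grab_frame("side")
save(a,"t0");save(b,"s0")
print({k:np.round(v,3) if k!='clock' else v for k,v in r.sense().items()})
for n in ["spool_center","turntable","bowl","base","left_bolt","middle_bolt","right_bolt","left_bar","middle_bar","right_bar"]:
    for f,z in ((a,'top'),(b,'side')):
        try:
            print(n,z,[(np.round(d["location"]),round(d["conf"],2),int(d["mask"].sum())) for d in r.silhouettes(f,n)][:4])
        except Exception as e: print(n,z,e)
print(r.sense()["clock"])
for f in(a,b): print(ray(f,(320,200)))
E
```

```text
pics
{'clock': 0.1, 'qpos': array([-1.134,  0.354,  1.634, -0.   ,  1.155, -0.002]), 'qvel': array([ 0.   , -0.001, -0.001, -0.001,  0.001,  0.   ]), 'joint_efforts': array([ 1.0000e-03, -6.0636e+01, -3.4282e+01, -0.0000e+00,  4.0000e-03,
       -0.0000e+00]), 'eef_pos': array([ 265.343, -565.378,  207.343]), 'tcp_rot': array([-3.14 ,  0.   ,  0.439]), 'contact_force': array([ 0.391, -0.543,  0.747]), 'wrist_torque': array([-0.076, -0.013,  0.035]), 'opening': np.float64(0.997)}
spool_center top [(array([310., 208.]), 0.66, 322), (array([349., 194.]), 0.17, 13143)]
spool_center side []
turntable top [(array([348., 196.]), 0.73, 12777), (array([199., 213.]), 0.72, 3844)]
turntable side [(array([309., 223.]), 0.67, 5388), (array([322., 220.]), 0.4, 303)]
bowl top [(array([200., 214.]), 0.6, 3923)]
bowl side [(array([340., 300.]), 0.79, 2342), (array([314., 182.]), 0.17, 240)]
base top [(array([346., 193.]), 0.69, 13509)]
base side [(array([311., 222.]), 0.87, 5118)]
left_bolt top [(array([349., 195.]), 0.63, 13548)]
left_bolt side [(array([309., 220.]), 0.69, 5316)]
middle_bolt top [(array([347., 193.]), 0.6, 12924)]
middle_bolt side [(array([306., 223.]), 0.57, 5014)]
right_bolt top [(array([350., 194.]), 0.55, 12710)]
right_bolt side [(array([310., 225.]), 0.56, 5093)]
left_bar top [(array([346., 194.]), 0.78, 13130)]
left_bar side [(array([312., 223.]), 0.93, 5237), (array([312., 168.]), 0.39, 199)]
middle_bar top [(array([347., 190.]), 0.8, 13002)]
middle_bar side [(array([308., 222.]), 0.8, 5344)]
right_bar top [(array([347., 192.]), 0.64, 13503)]
right_bar side [(array([310., 223.]), 0.74, 5419)]
1.1
(array([ 465.72327941,   67.23148607, 1065.26699073]), array([ 0.05417944,  0.0031628 , -0.9987346 ]))
(array([ 539.138504  , 1003.40960821,  944.07914169]), array([-0.01775857, -0.74897537, -0.66240156]))
```

View pics/t0.png

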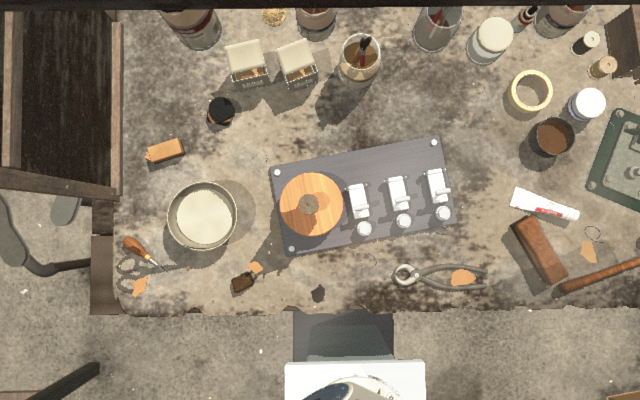

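View pics/s0.png

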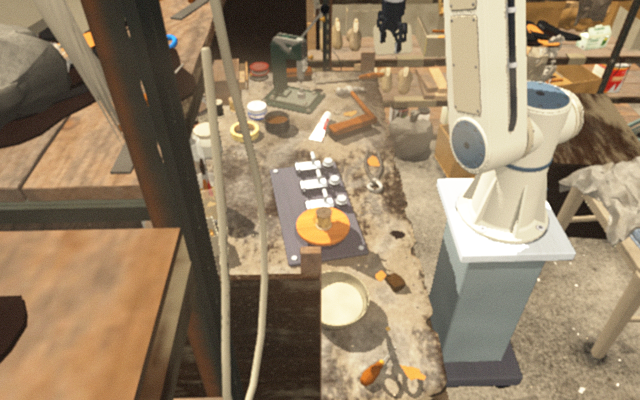

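Run:
```python
import cv2
a=cv2.imread("pics/t0.png")[95:300,240:460];cv2.imwrite("pics/t0z.png",cv2.resize(a,None,fx=2.9,fy=2.9,interpolation=cv2.INTER_CUBIC))
a=cv2.imread("pics/s0.png")[150:310,230:390];cv2.imwrite("pics/s0z.png",cv2.resize(a,None,fx=3.7,fy=3.7,interpolation=cv2.INTER_CUBIC))
```

```text
(no output)
```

View pics/t0z.png

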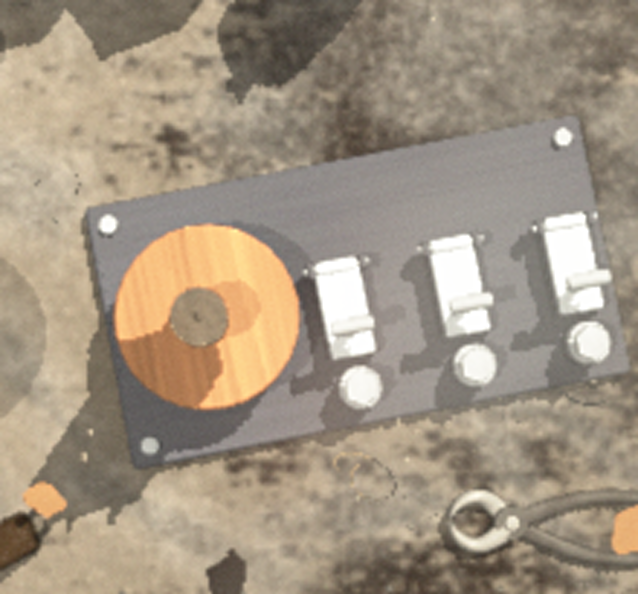

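View pics/s0z.png

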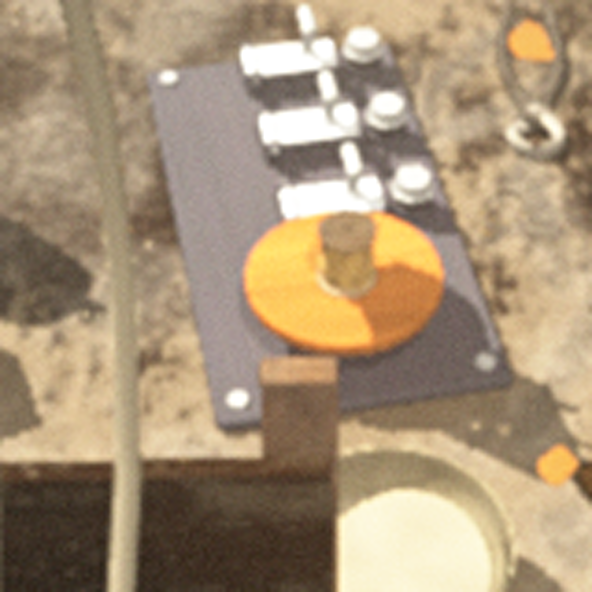

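```bash
cat > m.py <<'E'
from h import *
from scipy.optimize import least_squares
import pickle
f=r.grab_frame("top"); g=r.grab_frame("side")
pickle.dump((f,g),open("f.pkl","wb"))
Z=lambda p:(240+(p[0]+.5)/2.9-.5,95+(p[1]+.5)/2.9-.5)
S=lambda p:(230+(p[0]+.5)/3.7-.5,150+(p[1]+.5)/3.7-.5)
# base coords: bolts at x=-75? origin 75 behind middle bolt
mod=[]; obs=[]
for p,z in (((86,208),(105,275,12)),((578,116),(105,-125,12)),((630,372),(-105,-125,12)),((135,468),(-105,275,12)),
 ((361,386),(-75,90,46)),((474,364),(-75,0,46)),((589,342),(-75,-90,46)),((352,326),(-28,90,68+6)),((472,300),(-28,0,68+6)),((590,277),(-28,-90,74))):
    mod.append(z);obs.append(Z(p))
mod=np.array(mod,float);obs=np.array(obs)
def T(q,m):
    c,s=np.cos(q[2]),np.sin(q[2]); return np.c_[q[0]+c*m[:,0]-s*m[:,1],q[1]+s*m[:,0]+c*m[:,1],m[:,2]]
ms=np.array([[-75,90,46],[-75,0,46],[-75,-90,46],[-28,90,74],[-28,0,74],[-28,-90,74]],float)
os_=np.array([S(p) for p in ((412,183),(386,110),(363,43),(349,157),(328,87),(306,20))])
for both in (0,1):
    F=lambda q:np.r_[(proj(f,T(q,mod))-obs).ravel(),(proj(g,T(q,ms))-os_).ravel()*both]
    s=least_squares(F,[500,0,0.2],loss='soft_l1'); print(s.x,np.round(F(s.x).reshape(-1,2),1).tolist())
q=s.x
P=T(q,np.array([[-75,90,46],[-75,0,46],[-75,-90,46],[-28,90,68],[-28,0,68],[-28,-90,68]],float)); print(np.round(P,1))
print("spool",atz(f,Z((198,316)),106),"disc",atz(f,Z((207,316)),58))
print("spool side",atz(g,S((348,233)),106), atz(g,S((344,281)),58))
for d in r.silhouettes(f,"bowl")[:1]:
    ys,xs=np.nonzero(d["mask"]); print("bowl",atz(f,((xs.min()+xs.max())/2,(ys.min()+ys.max())/2),61),np.ptp(xs),np.ptp(ys),atz(f,(xs.min(),200),61)-atz(f,(xs.max(),200),61))
    print("bowl floor",atz(f,(204,217),4))
E
python3 m.py
```

```text
[ 5.46592554e+02 -1.01407939e+02  1.70367179e-01] [[-1.2, -0.6], [0.0, -1.2], [0.7, 0.0], [-1.1, 0.5], [-0.0, 0.2], [1.0, 0.1], [1.1, -0.0], [0.0, -0.5], [-0.3, 0.5], [-0.2, 0.6], [-0.0, -0.0], [-0.0, -0.0], [-0.0, -0.0], [0.0, -0.0], [-0.0, -0.0], [-0.0, -0.0]]
[ 5.46235427e+02 -1.00578187e+02  1.68840427e-01] [[-1.5, -0.7], [-0.2, -1.0], [0.3, 0.3], [-1.6, 0.5], [-0.5, 0.4], [0.6, 0.3], [0.7, 0.2], [-0.4, -0.4], [-0.7, 0.7], [-0.6, 0.8], [-0.5, -2.4], [-0.3, -2.4], [-0.4, -2.3], [0.2, -0.9], [-0.4, -1.8], [-0.2, -1.7]]
[[ 457.2  -24.5   46. ]
 [ 472.3 -113.2   46. ]
 [ 487.4 -201.9   46. ]
 [ 503.5  -16.6   68. ]
 [ 518.6 -105.3   68. ]
 [ 533.8 -194.    68. ]]
spool [510.69196178  95.38863121 106.        ] disc [512.8109759   90.04631494  58.        ]
spool side [508.65958893 104.049752   106.        ] [511.31219552 101.68988775  58.        ]
bowl [528.18421369 -24.42841941  61.        ] 187 121 [  7.86013914 407.29160599   0.        ]
bowl floor [489.56266451 335.90443095   4.        ]
```

```bash
cat > ov.py <<'E'
from h import *
import pickle,sys
f,g=pickle.load(open("f.pkl","rb"))
def T(q,m):
    m=np.array(m,float);c,s=np.cos(q[2]),np.sin(q[2]); return np.c_[q[0]+c*m[:,0]-s*m[:,1],q[1]+s*m[:,0]+c*m[:,1],m[:,2]]
def circ(c,rad,z,n=40):
    a=np.linspace(0,2*np.pi,n,endpoint=False); return np.c_[c[0]+rad*np.cos(a),c[1]+rad*np.sin(a),np.full(n,z)]
def draw(f,box,k,polys,name):
    x0,y0,x1,y1=box
    im=cv2.cvtColor(f["color"],cv2.COLOR_RGB2BGR)[y0:y1,x0:x1]
    im=cv2.resize(im,None,fx=k,fy=k,interpolation=cv2.INTER_CUBIC)
    for p in polys:
        uv=(proj(f,p)-[x0,y0]+.5)*k-.5
        cv2.polylines(im,[np.round(uv).astype(int)],True,(0,0,255),1)
    cv2.imwrite("pics/"+name+".png",im)
q=[float(v) for v in sys.argv[1:4]]; sp=[float(v) for v in sys.argv[4:6]]; bw=[float(v) for v in sys.argv[6:8]]; tag=sys.argv[8]
polys=[T(q,[(105,275,12),(105,-125,12),(-105,-125,12),(-105,275,12)])]
for y in(90,0,-90):
    polys.append(circ(T(q,[(-75,y,46)])[0],13.5,46)); polys.append(T(q,[(-34,y+16,74),(-22,y+16,74),(-22,y-16,74),(-34,y-16,74)]))
polys+= [circ(sp,21,106),circ(sp,21,58),circ(bw,75,61),circ(bw,45,4)]
draw(f,(150,120,460,270),2.58,polys,"ot"+tag)
draw(g,(260,150,390,330),3.3,polys,"os"+tag)
E
python3 ov.py 546.6 -101.4 0.1704 510.7 95.4 489.6 335.9 1
```

```text
(no output)
```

View pics/ot1.png

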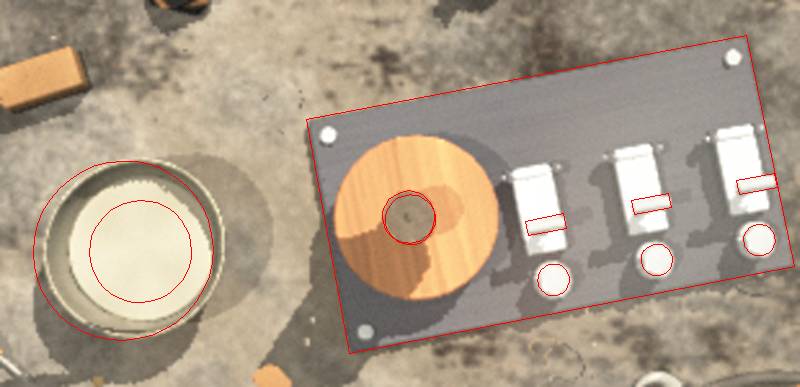

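View pics/os1.png

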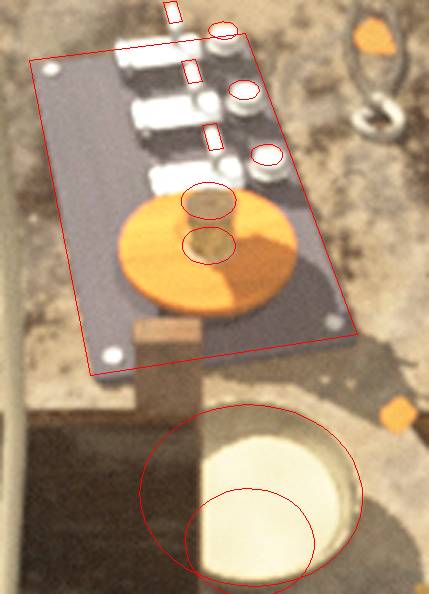

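```bash
cat >> h.py <<'E'
from scipy.spatial.transform import Rotation as Ro
def to(pos,rpy):
    s=r.sense(); R0=Ro.from_euler("xyz",s["tcp_rot"]); R1=Ro.from_euler("xyz",rpy)
    return np.round((R0.inv()*R1).as_rotvec(degrees=True),2).tolist(), np.round(R0.inv().apply(np.array(pos)-s["eef_pos"]),2).tolist()
E
python3 - <<'E'
from h import *
import pickle
f,g=pickle.load(open("f.pkl","rb"))
print("bowl",atz(f,(150+134.5/2.58-.5,120+248.5/2.58-.5),61), atz(f,(150+134.5/2.58-.5,120+248.5/2.58-.5),0))
print(to([511,95.4,180],[np.pi,0,0.170]))
E
```

```text
bowl [490.93476971 326.55326841  61.        ] [492.46613629 342.30468598   0.        ]
([-0.0, 0.0, 15.4], [503.12, -494.26, 27.99])
```

Request:
play_rows(
  moves=[
    [[0,0,7.7],[250,-247,14],1],
    [[0,0,15.4],[503.1,-494.3,28],1],
    [[0,0,15.4],[503.1,-494.3,28],1],
    [[0,0,15.4],[503.1,-494.3,28],1],
    [[0,0,15.4],[503.1,-494.3,28],1],
    [[0,0,15.4],[503.1,-494.3,28],1],
    [[0,0,15.4],[503.1,-494.3,28],1],
    [[0,0,15.4],[503.1,-494.3,28],1],
    [[0,0,15.4],[503.1,-494.3,28],1],
    [[0,0,15.4],[503.1,-494.3,28],1],
    [[0,0,15.4],[503.1,-494.3,28],1],
    [[0,0,15.4],[503.1,-494.3,28],1],
    [[0,0,15.4],[503.1,-494.3,28],1],
    [[0,0,15.4],[503.1,-494.3,28],1],
    [[0,0,15.4],[503.1,-494.3,28],1],
    [[0,0,15.4],[503.1,-494.3,28],1],
    [[0,0,15.4],[503.1,-494.3,28],1],
    [[0,0,15.4],[503.1,-494.3,28],1],
    [[0,0,15.4],[503.1,-494.3,28],1],
    [[0,0,15.4],[503.1,-494.3,28],1],
  ],
  newtons=25,
)

```text
clock: 3.25
eef_pos: [510.9, 94.5, 180.2]
tcp_rot: [3.142, -0.0, 0.169]
contact_force: [0.0, 0.5, -0.8]
opening: 0.999
```

Run:
```python
from h import *
s=r.sense();print(s["clock"],s["eef_pos"],s["tcp_rot"],s["contact_force"],s["qpos"])
f=r.grab_frame("top");g=r.grab_frame("side")
a=cv2.resize(cv2.cvtColor(f["color"],cv2.COLOR_RGB2BGR)[120:280,240:440],None,fx=2,fy=2)
b=cv2.resize(cv2.cvtColor(g["color"],cv2.COLOR_RGB2BGR)[110:270,240:440],None,fx=2,fy=2)
cv2.imwrite("pics/a1.png",np.hstack([a,b]))
print(proj(f,[s["eef_pos"]]),proj(g,[s["eef_pos"]]))
print(to([511,95.4,67],[np.pi,0,0.170]))
```

```text
3.25 [510.8999011   94.46310655 180.18300234] [ 3.14153348e+00 -2.30876746e-04  1.68533816e-01] [ 0.04473249  0.51671036 -0.81083461] [ 1.79987225e-01  2.20004970e-01  1.88549699e+00 -7.18468869e-05
  1.03586051e+00  1.58228636e+00]
[[307.25984111 201.72663446]] [[322.68725181 187.64475587]]
([0.0, -0.01, -0.06], [0.11, -0.54, 113.13])
```

View pics/a1.png

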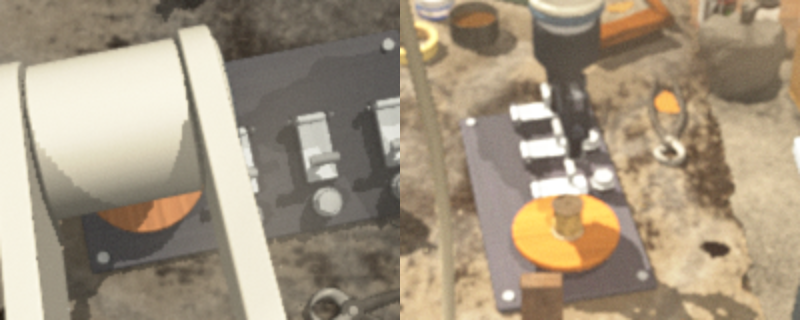

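Request:
play_rows(
  moves=[
    [[0,0,0],[0,-0.5,40],0.9],
    [[0,0,0],[0,-0.5,80],0.8],
    [[0,0,0],[0,-0.5,105],0.8],
    [[0,0,0],[0,-0.5,113],0.8],
    [[0,0,0],[0,-0.5,113],0.8],
    [[0,0,0],[0,-0.5,113],0.8],
  ],
)

```text
clock: 3.95
eef_pos: [511.8, 95.4, 68.2]
tcp_rot: [-3.142, -0.002, 0.169]
contact_force: [0.8, 0.6, 0.1]
opening: 0.8
```

Run:
```python
from h import *
s=r.sense();print(s["clock"],s["eef_pos"],s["contact_force"],s["opening"])
f=r.grab_frame("top");g=r.grab_frame("side")
b=cv2.resize(cv2.cvtColor(g["color"],cv2.COLOR_RGB2BGR)[150:250,260:400],None,fx=5,fy=5)
cv2.imwrite("pics/a2.png",b)
```

```text
3.95 [511.81390805  95.4199272   68.22636631] [0.83590225 0.565939   0.06938748] 0.8003179442394637
```

View pics/a2.png

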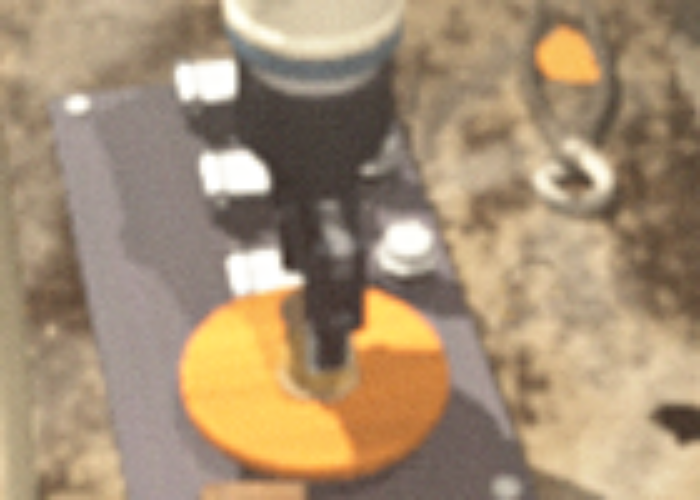

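Request:
play_rows(
  moves=[
    [[0,0,0],[0,0,0],0.4],
    [[0,0,0],[0,0,0],0.2],
    [[0,0,0],[0,0,0],0.0],
    [[0,0,0],[0,0,0],0.0],
    [[0,0,0],[0,0,0],0.0],
    [[0,0,0],[0,0,0],0.0],
    [[0,0,0],[0,0,0],0.0],
    [[0,0,0],[0,0,0],0.0],
    [[0,0,0],[0,0,0],0.0],
  ],
  newtons=25,
)

```text
clock: 4.95
eef_pos: [513.0, 95.7, 69.8]
tcp_rot: [-3.142, -0.005, 0.169]
contact_force: [-1.1, -0.2, 8.7]
opening: 0.44
```

Request:
play_rows(
  moves=[
    [[0,0,0],[0,0,-10],0.0],
    [[0,0,0],[0,0,-40],0.0],
    [[0,0,0],[0,0,-80],0.0],
    [[0,0,0],[0,0,-80],0.0],
    [[0,0,0],[0,0,-80],0.0],
  ],
)

```text
clock: 5.45
eef_pos: [513.3, 95.8, 151.1]
tcp_rot: [-3.142, -0.007, 0.169]
contact_force: [-0.1, 0.2, -0.9]
opening: 0.438
```

Run:
```python
from h import *
s=r.sense();print(s["clock"],s["eef_pos"],s["contact_force"],s["opening"])
g=r.grab_frame("side")
b=cv2.resize(cv2.cvtColor(g["color"],cv2.COLOR_RGB2BGR)[110:250,260:400],None,fx=4,fy=4)
cv2.imwrite("pics/a3.png",b)
print(to([490,327,150],[np.pi,0,0.170]))
```

```text
5.45 [513.30976859  95.78352579 151.1445531 ] [-0.14176723  0.19675335 -0.94262193] 0.43763449745237537
([-0.0, -0.3, -0.05], [16.81, -231.86, 0.08])
```

View pics/a3.png

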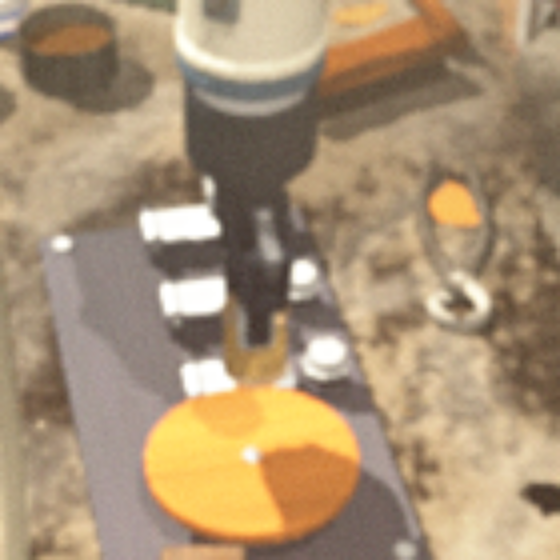

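Request:
play_rows(
  moves=[
    [[0,-0.3,0],[4,-50,0],0.0],
    [[0,-0.3,0],[8,-100,0],0.0],
    [[0,-0.3,0],[12,-150,0],0.0],
    [[0,-0.3,0],[16,-200,0],0.0],
    [[0,-0.3,0],[16.8,-232,0],0.0],
    [[0,-0.3,0],[16.8,-232,0],0.0],
    [[0,-0.3,0],[16.8,-232,0],0.0],
    [[0,-0.3,0],[16.8,-232,30],0.0],
    [[0,-0.3,0],[16.8,-232,60],0.0],
    [[0,-0.3,0],[16.8,-232,60],0.0],
    [[0,-0.3,0],[16.8,-232,60],0.0],
  ],
)

```text
clock: 6.6
eef_pos: [490.0, 325.8, 89.8]
tcp_rot: [3.141, 0.002, 0.168]
contact_force: [0.1, 0.2, -0.4]
opening: 0.438
```

Run:
```python
from h import *
s=r.sense();print(s["clock"],s["eef_pos"],s["contact_force"],s["opening"])
f=r.grab_frame("top");g=r.grab_frame("side")
a=cv2.resize(cv2.cvtColor(f["color"],cv2.COLOR_RGB2BGR)[140:280,130:270],None,fx=2.8,fy=2.8)
b=cv2.resize(cv2.cvtColor(g["color"],cv2.COLOR_RGB2BGR)[200:340,270:410],None,fx=2.8,fy=2.8)
cv2.imwrite("pics/a4.png",np.hstack([a,b]))
print(to([490,327,20],[np.pi,0,0.170]))
```

```text
6.6 [489.98747337 325.76523469  89.80396519] [ 0.10825413  0.1859427  -0.36383222] 0.4376069876703848
([-0.03, -0.07, -0.1], [-1.23, -0.16, 71.33])
```

View pics/a4.png

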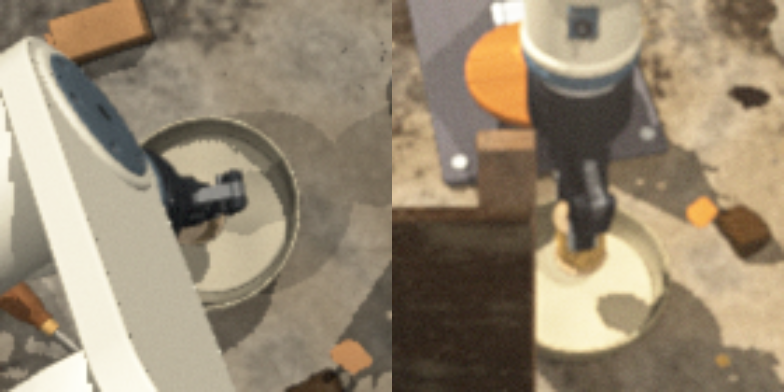

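Request:
play_rows(
  moves=[
    [[0,0,0],[-1,0,30],0.0],
    [[0,0,0],[-1,0,55],0.0],
    [[0,0,0],[-1,0,66],0.0],
    [[0,0,0],[-1,0,69],0.0],
    [[0,0,0],[-1,0,69],0.0],
  ],
)

```text
clock: 7.2
eef_pos: [490.8, 327.1, 23.1]
tcp_rot: [-3.141, -0.002, 0.168]
contact_force: [0.1, -0.1, -0.5]
opening: 0.438
```

Request:
play_rows(
  moves=[
    [[0,0,0],[0,0,5],0.0],
    [[0,0,0],[0,0,6],0.0],
    [[0,0,0],[0,0,6],0.46],
    [[0,0,0],[0,0,6],0.5],
    [[0,0,0],[0,0,6],0.55],
    [[0,0,0],[0,0,6],0.62],
    [[0,0,0],[0,0,6],0.62],
    [[0,0,0],[0,0,0],0.62],
    [[0,0,0],[0,0,-30],0.62],
    [[0,0,0],[0,0,-70],0.62],
    [[0,0,0],[0,0,-120],0.62],
    [[0,0,0],[0,0,-140],0.62],
    [[0,0,0],[0,0,-140],0.62],
  ],
)

```text
clock: 8.5
eef_pos: [492.6, 328.3, 167.5]
tcp_rot: [-3.138, -0.008, 0.168]
contact_force: [0.3, -0.3, -0.2]
opening: 0.62
```

Run:
```python
from h import *
s=r.sense();print(s["clock"],s["eef_pos"],s["contact_force"],s["opening"])
f=r.grab_frame("top");g=r.grab_frame("side")
a=cv2.resize(cv2.cvtColor(f["color"],cv2.COLOR_RGB2BGR)[140:280,130:270],None,fx=2.8,fy=2.8)
b=cv2.resize(cv2.cvtColor(g["color"],cv2.COLOR_RGB2BGR)[200:340,270:410],None,fx=2.8,fy=2.8)
cv2.imwrite("pics/a5.png",np.hstack([a,b]))
q=(546.6,-101.4,.1704)
c,t=np.cos(q[2]),np.sin(q[2])
for y in (90,0,-90): print([round(v,1) for v in (q[0]-75*c-t*y,q[1]-75*t+c*y,q[0]-28*c-t*y,q[1]-28*t+c*y)])
print(to([q[0]-75*c-t*90,q[1]-75*t+c*90,90],[np.pi,0,0.170]))
```

```text
8.5 [492.57339393 328.33145576 167.53948693] [ 0.34910717 -0.30368077 -0.20860407] 0.619851893543798
[np.float64(457.4), np.float64(-25.4), np.float64(503.7), np.float64(-17.5)]
[np.float64(472.7), np.float64(-114.1), np.float64(519.0), np.float64(-106.1)]
[np.float64(487.9), np.float64(-202.8), np.float64(534.3), np.float64(-194.8)]
([-0.07, -0.16, -0.11], [-91.78, 341.94, 72.82])
```

View pics/a5.png

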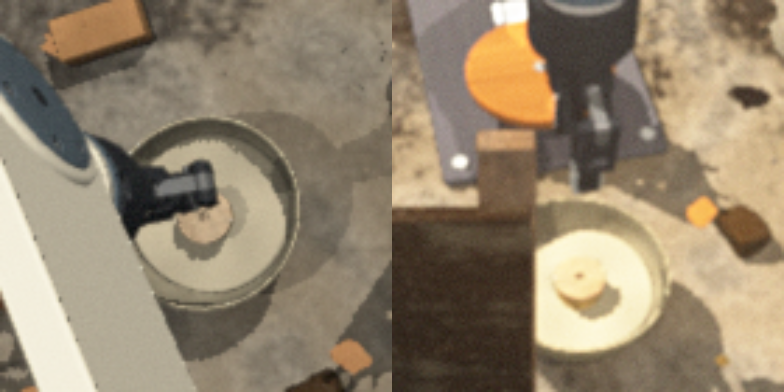

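Request:
play_rows(
  moves=[
    [[0,0,0],[-13,49,0],0.0],
    [[0,0,0],[-26,98,0],0.0],
    [[0,0,0],[-39,147,0],0.0],
    [[0,0,0],[-52,196,0],0.0],
    [[0,0,0],[-65,245,0],0.0],
    [[0,0,0],[-78,294,0],0.0],
    [[0,0,0],[-91.8,341.9,20],0.0],
    [[0,-0.2,0],[-91.8,341.9,50],0.0],
    [[0,-0.2,0],[-91.8,341.9,73],0.0],
    [[0,-0.2,0],[-91.8,341.9,73],0.0],
    [[0,-0.2,0],[-91.8,341.9,73],0.0],
    [[0,-0.2,0],[-91.8,341.9,73],0.0],
  ],
)

```text
clock: 9.8
eef_pos: [457.9, -25.0, 90.5]
tcp_rot: [-3.14, 0.0, 0.169]
contact_force: [-0.2, -0.6, -0.3]
opening: -0.004
```

```bash
cat > look.py <<'E'
from h import *
import sys
s=r.sense();print(s["clock"],s["eef_pos"],s["contact_force"],s["opening"])
n=sys.argv[1]; P=np.array([float(v) for v in sys.argv[2:5]]); rpy=[np.pi,0,0.170]
f=r.grab_frame("top");g=r.grab_frame("side")
a=cv2.resize(cv2.cvtColor(f["color"],cv2.COLOR_RGB2BGR)[120:260,320:460],None,fx=2.8,fy=2.8)
b=cv2.resize(cv2.cvtColor(g["color"],cv2.COLOR_RGB2BGR)[120:260,260:400],None,fx=2.8,fy=2.8)
cv2.imwrite("pics/"+n+".png",np.hstack([a,b]))
print(to(P,rpy))
E
python3 look.py b1 457.4 -25.4 46
```

```text
9.8 [457.9050882  -25.0391516   90.45021233] [-0.24632955 -0.60716569 -0.33839887] -0.0038372723246916972
([-0.05, -0.06, -0.06], [-0.92, 0.28, 44.79])
```

View pics/b1.png

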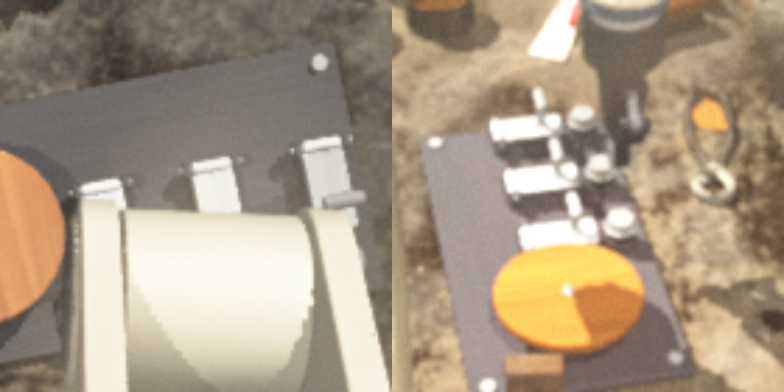

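Now approach the left bolt and press in small steps.

Request:
play_rows(
  moves=[
    [[0,0,0],[-0.5,0.3,20],0.0],
    [[0,0,0],[-0.5,0.3,38],0.0],
    [[0,0,0],[-0.5,0.3,42],0.0],
    [[0,0,0],[-0.5,0.3,44],0.0],
    [[0,0,0],[-0.5,0.3,45],0.0],
    [[0,0,0],[-0.5,0.3,46],0.0],
    [[0,0,0],[-0.5,0.3,46],0.0],
  ],
)

```text
clock: 10.6
eef_pos: [458.2, -25.3, 45.2]
tcp_rot: [-3.141, -0.002, 0.169]
contact_force: [-0.4, 0.1, 0.6]
opening: -0.001
```

Request:
play_rows(
  moves=[
    [[0,0,0],[0,0,1],0.0],
    [[0,0,0],[0,0,2],0.0],
    [[0,0,0],[0,0,3],0.0],
    [[0,0,0],[0,0,3],0.0],
    [[0,0,0],[0,0,3],0.0],
  ],
)

```text
clock: 11.1
eef_pos: [458.1, -25.4, 42.2]
tcp_rot: [-3.141, -0.002, 0.169]
contact_force: [0.3, -1.0, -0.8]
opening: 0.002
```

```bash
python3 look.py b2 457.4 -25.4 46
```

```text
11.1 [458.08055694 -25.36293578  42.160876  ] [ 0.34937676 -1.00299811 -0.76525331] 0.002100965804148063
([-0.04, -0.1, -0.06], [-0.76, -0.1, -3.78])
```

View pics/b2.png

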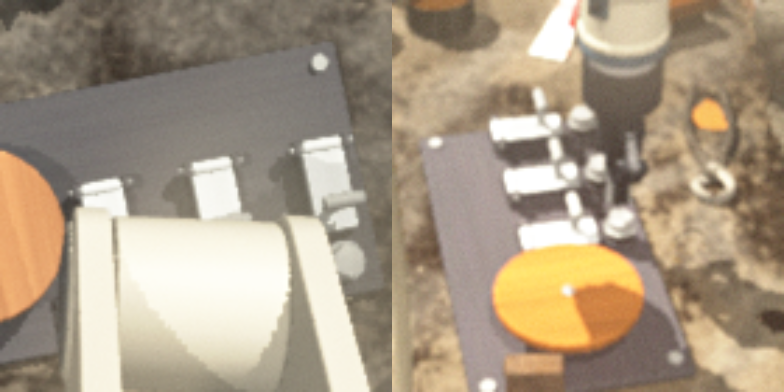

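```bash
cat > zoom.py <<'E'
from h import *
import sys
s=r.sense(); g=r.grab_frame("side")
uv=proj(g,[s["eef_pos"],[457.4,-25.4,46],[472.7,-114.1,46],[487.9,-202.8,46]])
x0,y0=int(uv[0,0])-40,int(uv[0,1])-45
b=cv2.resize(cv2.cvtColor(g["color"],cv2.COLOR_RGB2BGR)[y0:y0+80,x0:x0+80],None,fx=7,fy=7,interpolation=cv2.INTER_CUBIC)
for i,p in enumerate(uv):
    c=tuple(np.round((p-[x0,y0]+.5)*7).astype(int).tolist()); cv2.circle(b,c,3,(0,0,255) if i==0 else (255,0,0),1)
cv2.imwrite("pics/"+sys.argv[1]+".png",b); print(uv)
E
python3 zoom.py z1
```

```text
[[340.1224503  197.4560666 ]
 [340.42782861 196.42771531]
 [333.47159779 176.7270199 ]
 [327.16400682 158.77074495]]
```

View pics/z1.png

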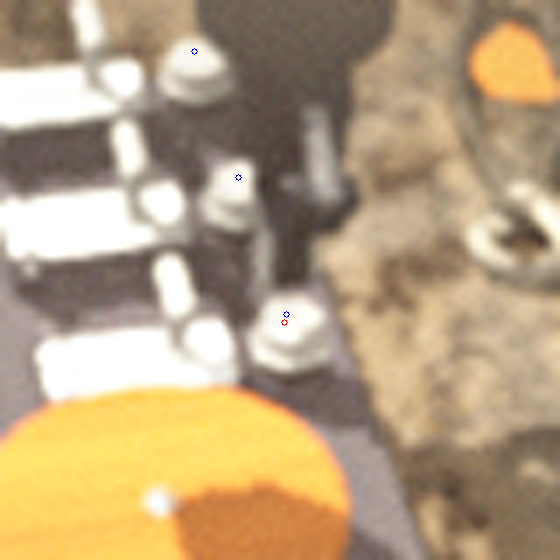

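Run:
```python
from h import *
import pickle
f,g=pickle.load(open("f.pkl","rb"))
print("a5 spool top pred",proj(f,[[490.8,327.1,52]]),"side",proj(g,[[490.8,327.1,52]]), "obs top",130+205/2.8,140+220/2.8,"side",270+(582-392)/2.8,200+270/2.8)
print("a3 TCP pred",(proj(g,[[513.3,95.8,151],[513.3,95.8,139],[513.3,95.8,187]])-[260,110])*4)
s=r.sense();print(s['eef_pos'],s['qpos'],s['contact_force'],s['wrist_torque'])
```

```text
a5 spool top pred [[202.45186183 215.96725112]] side [[334.80614737 297.56866137]] obs top 203.21428571428572 218.57142857142856 side 337.8571428571429 296.42857142857144
a3 TCP pred [[246.92902286 348.1992774 ]
 [246.95128293 362.72375563]
 [246.8604584  303.46162486]]
[458.16975615 -25.35863873  42.22218154] [-5.93936257e-02  3.44633249e-01  2.11445893e+00  1.65978659e-03
  6.80979065e-01  1.34108577e+00] [-0.49358157 -0.02290004  0.07518103] [-0.05319227  0.01459335 -0.00636755]
```

Run:
```python
import cv2
a=cv2.imread("pics/a3.png")[200:420,150:370]
cv2.imwrite("pics/a3z.png",cv2.resize(a,None,fx=2.5,fy=2.5,interpolation=cv2.INTER_CUBIC))
```

```text
(no output)
```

View pics/a3z.png

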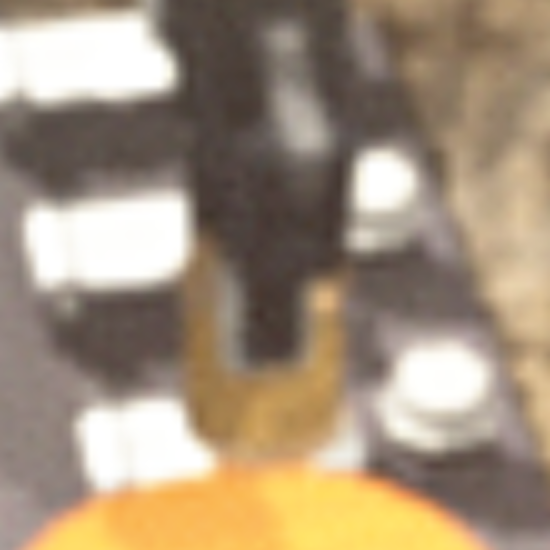

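Request:
play_rows(
  moves=[
    [[0,0,0],[0,0,1],0.0],
    [[0,0,0],[0,0,2],0.0],
    [[0,0,0],[0,0,3],0.0],
    [[0,0,0],[0,0,3],0.0],
  ],
)

```text
clock: 11.65
eef_pos: [458.0, -25.3, 39.1]
tcp_rot: [-3.141, -0.001, 0.169]
contact_force: [0.1, 0.6, -0.5]
opening: 0.002
```

```bash
python3 zoom.py z2
```

```text
[[340.1435561  198.30874672]
 [340.42782861 196.42771531]
 [333.47159779 176.7270199 ]
 [327.16400682 158.77074495]]
```

View pics/z2.png

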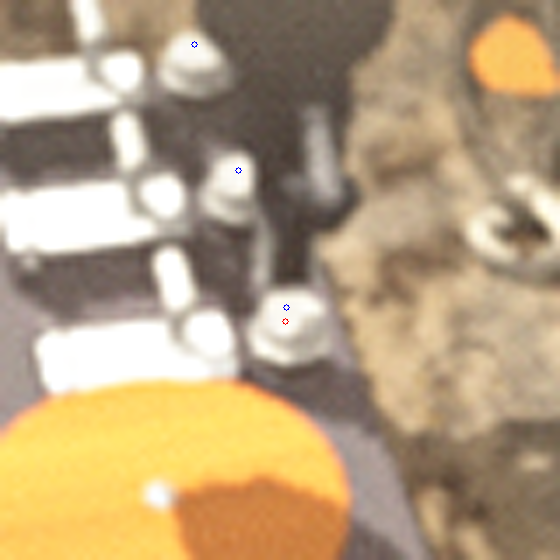

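Run:
```python
from h import *
import pickle
f,g=pickle.load(open("f.pkl","rb"))
for dz in (0,6,12,18): print(dz,proj(g,[[509.6,117.8,151+dz]]))
# a2: open .8 near finger tip
for dz in (0,6,12,18): print(dz,proj(g,[[511.8-.169*37,95.4+37,68.2+dz]]), "obs",260+335/5,150+367/5)
# a4
for dz in (0,6,12,18): print(dz,proj(g,[[490-.169*22,325.8+22,89.8+dz]]), "obs",270+(583-392)/2.8,200+248/2.8)
for dz in (0,6,12): print(dz,proj(g,[[492.6-.169*30,328.3+30,167.5+dz]]), "obs",270+(587-392)/2.8,200+188/2.8)
# b1 shut
for dz in (0,6,12): print(dz,proj(g,[[457.9,-25+5,90.45+dz]]), "obs",260+(622-392)/2.8,120+163/2.8)
```

```text
0 [[323.51439202 202.95013582]]
6 [[323.51747867 201.11084206]]
12 [[323.52058594 199.25925531]]
18 [[323.52371406 197.39525193]]
0 [[325.26165699 231.17053803]] obs 327.0 223.4
6 [[325.27024731 229.48712693]] obs 327.0 223.4
12 [[325.27889301 227.79286496]] obs 327.0 223.4
18 [[325.28759462 226.08764688]] obs 327.0 223.4
0 [[337.65014652 294.50969962]] obs 338.2142857142857 288.57142857142856
6 [[337.70662157 292.78245179]] obs 338.2142857142857 288.57142857142856
12 [[337.76352171 291.04220299]] obs 338.2142857142857 288.57142857142856
18 [[337.82085176 289.28880588]] obs 338.2142857142857 288.57142857142856
0 [[338.09004131 275.06748424]] obs 339.64285714285717 267.14285714285717
6 [[338.15161955 273.16037225]] obs 339.64285714285717 267.14285714285717
12 [[338.21368895 271.23804907]] obs 339.64285714285717 267.14285714285717
0 [[340.75157377 185.47703769]] obs 342.14285714285717 178.21428571428572
6 [[340.80548765 183.78603917]] obs 342.14285714285717 178.21428571428572
12 [[340.85972254 182.08497238]] obs 342.14285714285717 178.21428571428572
```

Request:
play_rows(
  moves=[
    [[0,0,0],[0,0,2],0.0],
    [[0,0,0],[0,0,4],0.0],
    [[0,0,0],[0,0,6],0.0],
    [[0,0,0],[0,0,6],0.0],
  ],
)

```text
clock: 12.1
eef_pos: [457.9, -25.3, 32.8]
tcp_rot: [-3.141, -0.001, 0.169]
contact_force: [0.6, 1.3, -0.4]
opening: -0.003
```

```bash
python3 zoom.py z3
```

```text
[[340.15281464 199.98151986]
 [340.42782861 196.42771531]
 [333.47159779 176.7270199 ]
 [327.16400682 158.77074495]]
```

View pics/z3.png

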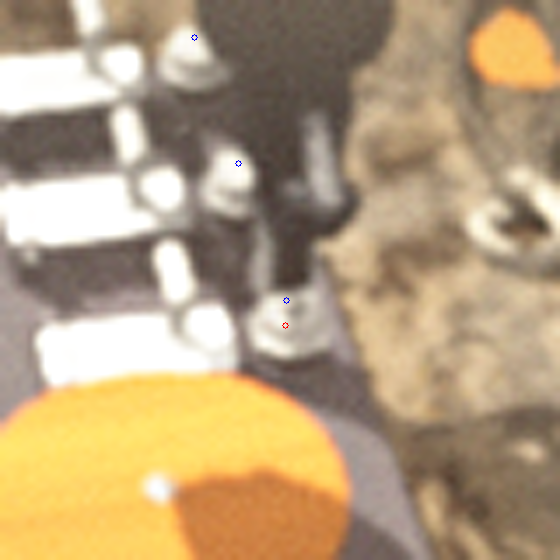

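Request:
play_rows(
  moves=[
    [[0,0,0],[0,0,1.5],0.0],
    [[0,0,0],[0,0,3],0.0],
    [[0,0,0],[0,0,4],0.0],
    [[0,0,0],[0,0,4],0.0],
  ],
)

```text
clock: 12.55
eef_pos: [457.8, -25.3, 28.8]
tcp_rot: [-3.141, -0.001, 0.169]
contact_force: [-0.5, 0.3, 0.5]
opening: -0.001
```

Request:
play_rows(
  moves=[
    [[0,0,0],[0,0,1],0.0],
    [[0,0,0],[0,0,2],0.0],
    [[0,0,0],[0,0,3],0.0],
    [[0,0,0],[0,0,3],0.0],
  ],
)

```text
clock: 12.95
eef_pos: [457.8, -25.3, 25.6]
tcp_rot: [-3.141, -0.001, 0.169]
contact_force: [0.5, -0.8, -0.1]
opening: 0.001
```

```bash
python3 zoom.py z4
```

```text
[[340.12533461 201.87199696]
 [340.42782861 196.42771531]
 [333.47159779 176.7270199 ]
 [327.16400682 158.77074495]]
```

View pics/z4.png

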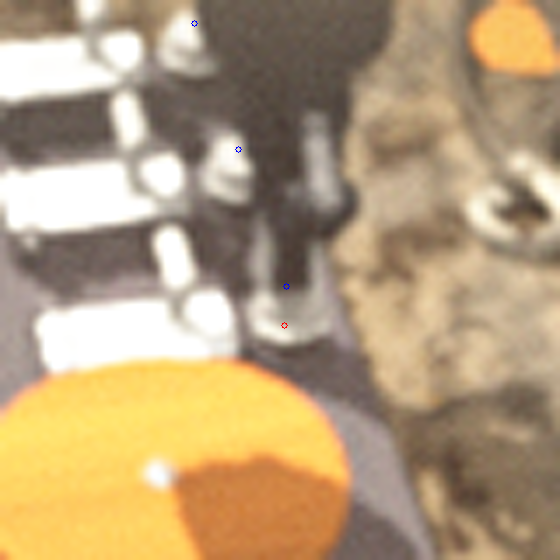

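Request:
play_rows(
  moves=[
    [[0,0,0],[0,0,1],0.0],
    [[0,0,0],[0,0,2],0.0],
    [[0,0,0],[0,0,2],0.0],
    [[0,0,0],[0,0,2],0.0],
  ],
)

```text
clock: 13.4
eef_pos: [457.8, -25.3, 23.7]
tcp_rot: [-3.141, -0.001, 0.169]
contact_force: [0.7, -1.0, -0.3]
opening: -0.0
```

Request:
play_rows(
  moves=[
    [[0,0,0],[0,0,1],0.0],
    [[0,0,0],[0,0,2],0.0],
    [[0,0,0],[0,0,2],0.0],
    [[0,0,0],[0,0,2],0.0],
  ],
)

```text
clock: 13.8
eef_pos: [457.8, -25.3, 21.7]
tcp_rot: [-3.141, -0.001, 0.169]
contact_force: [0.1, -0.9, 1.9]
opening: -0.003
```

```bash
python3 zoom.py z5
```

```text
[[340.07110101 202.91590009]
 [340.42782861 196.42771531]
 [333.47159779 176.7270199 ]
 [327.16400682 158.77074495]]
```

View pics/z5.png

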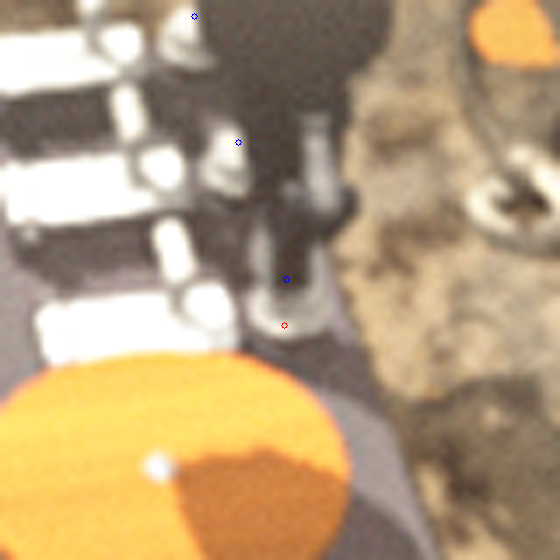

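Request:
play_rows(
  moves=[
    [[0,0,0],[0,0,1],0.0],
    [[0,0,0],[0,0,2],0.0],
    [[0,0,0],[0,0,2],0.0],
    [[0,0,0],[0,0,2],0.0],
  ],
)

```text
clock: 14.25
eef_pos: [457.9, -25.3, 19.7]
tcp_rot: [-3.141, -0.001, 0.169]
contact_force: [0.7, 1.1, 2.2]
opening: 0.001
```

```bash
python3 -c "
from h import *
s=r.sense();print(s['eef_pos'],s['contact_force'],s['wrist_torque'])"
```

```text
[457.86954256 -25.30072275  19.69504429] [0.66748521 1.10873503 2.23565243] [-0.01734032  0.03506169  0.00084254]
```

Request:
play_rows(
  moves=[
    [[0,0,0],[0,0,1],0.0],
    [[0,0,0],[0,0,2],0.0],
    [[0,0,0],[0,0,2],0.0],
    [[0,0,0],[0,0,2],0.0],
  ],
)

```text
clock: 14.65
eef_pos: [457.8, -25.3, 17.7]
tcp_rot: [-3.141, -0.001, 0.169]
contact_force: [0.1, -0.0, 3.3]
opening: 0.004
```

Request:
play_rows(
  moves=[
    [[0,0,0],[0,0,1],0.0],
    [[0,0,0],[0,0,2],0.0],
    [[0,0,0],[0,0,2],0.0],
    [[0,0,0],[0,0,2],0.0],
  ],
)

```text
clock: 15.05
eef_pos: [457.9, -25.3, 16.5]
tcp_rot: [-3.141, -0.001, 0.169]
contact_force: [-4.4, 0.1, 18.7]
opening: 0.001
```

Request:
play_rows(
  moves=[
    [[0,0,0],[0,0,1],0.0],
    [[0,0,0],[0,0,2],0.0],
    [[0,0,0],[0,0,2],0.0],
    [[0,0,0],[0,0,2],0.0],
  ],
)

```text
clock: 15.45
eef_pos: [458.0, -25.3, 16.1]
tcp_rot: [-3.141, -0.001, 0.169]
contact_force: [-8.6, 0.5, 37.2]
opening: -0.001
```

```bash
python3 zoom.py z6; python3 -c "
from h import *
s=r.sense();print(s['eef_pos'],s['contact_force'],s['wrist_torque'])"
```

```text
[[339.956285   204.36146992]
 [340.42782861 196.42771531]
 [333.47159779 176.7270199 ]
 [327.16400682 158.77074495]]
[458.03609585 -25.34690225  16.14776677] [-9.42591353  0.27790793 36.55204877] [ 0.04462755  1.60420636 -0.01812357]
```

View pics/z6.png

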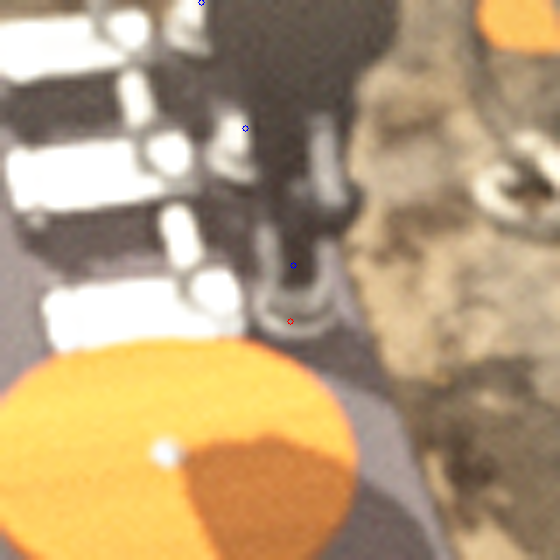

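Request:
play_rows(
  moves=[
    [[0,0,0],[0,0,-15],0.0],
    [[0,0,0],[0,0,-40],0.0],
    [[0,0,0],[0,0,-40],0.0],
    [[0,0,0],[-0.5,45,-40],0.0],
    [[0,0,0],[-0.5,90,-40],0.0],
    [[0,0,0],[-0.5,90,-40],0.0],
    [[0,0,0],[-0.5,90,-40],0.0],
    [[0,0,0],[-0.5,90,-25],0.0],
    [[0,0,0],[-0.5,90,-12],0.0],
    [[0,0,0],[-0.5,90,-10],0.0],
    [[0,0,0],[-0.5,90,-10],0.0],
    [[0,0,0],[-0.5,90,-10],0.0],
  ],
)

```text
clock: 16.7
eef_pos: [472.8, -113.8, 26.2]
tcp_rot: [-3.141, -0.001, 0.17]
contact_force: [0.3, 0.2, -0.7]
opening: -0.001
```

```bash
python3 zoom.py z7; python3 -c "
from h import *
s=r.sense();print(s['eef_pos'],s['contact_force'],s['wrist_torque']); print(to([472.7,-114.1,22.4],[np.pi,0,.17]))"
```

```text
[[333.36030421 182.00745882]
 [340.42782861 196.42771531]
 [333.47159779 176.7270199 ]
 [327.16400682 158.77074495]]
[ 472.93908044 -113.88869608   26.39114315] [1.04307314 0.73147763 0.03277682] [-0.04181168 -0.02221858  0.0044647 ]
([-0.04, -0.08, -0.03], [-0.28, 0.17, 3.99])
```

View pics/z7.png

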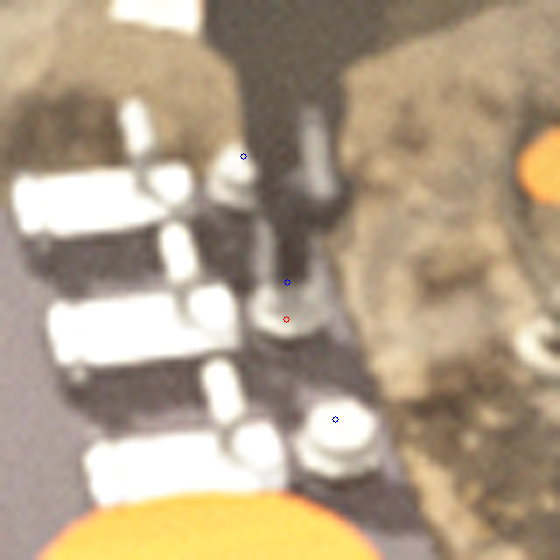

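Request:
play_rows(
  moves=[
    [[0,0,0],[0,0,2],0.0],
    [[0,0,0],[0,0,4],0.0],
    [[0,0,0],[0,0,5],0.0],
    [[0,0,0],[0,0,6],0.0],
    [[0,0,0],[0,0,6],0.0],
    [[0,0,0],[0,0,6],0.0],
  ],
)

```text
clock: 17.35
eef_pos: [473.4, -114.0, 22.6]
tcp_rot: [-3.141, -0.002, 0.169]
contact_force: [-8.2, 3.7, 36.0]
opening: -0.001
```

Request:
play_rows(
  moves=[
    [[0,0,0],[0,0,-15],0.0],
    [[0,0,0],[0,0,-34],0.0],
    [[0,0,0],[0,0,-34],0.0],
    [[0,0,0],[-0.7,45,-34],0.0],
    [[0,0,0],[-0.7,90,-34],0.0],
    [[0,0,0],[-0.7,90,-34],0.0],
    [[0,0,0],[-0.7,90,-34],0.0],
    [[0,0,0],[-0.7,90,-18],0.0],
    [[0,0,0],[-0.7,90,-6],0.0],
    [[0,0,0],[-0.7,90,-4],0.0],
    [[0,0,0],[-0.7,90,-4],0.0],
    [[0,0,0],[-0.7,90,-4],0.0],
  ],
)

```text
clock: 18.55
eef_pos: [488.0, -202.5, 26.7]
tcp_rot: [-3.141, -0.002, 0.17]
contact_force: [-0.1, 0.2, -0.1]
opening: 0.001
```

```bash
python3 zoom.py z8; python3 -c "
from h import *
s=r.sense();print(s['eef_pos'],s['contact_force'],s['wrist_torque']); print(to([487.9,-202.8,22.6],[np.pi,0,.17]))"
```

```text
[[327.08650467 163.83047643]
 [340.42782861 196.42771531]
 [333.47159779 176.7270199 ]
 [327.16400682 158.77074495]]
[ 488.16207646 -202.6416303    26.93077798] [-0.36165122  0.46586315 -0.48007109] [-0.05035428  0.00126679  0.03456997]
([-0.01, -0.16, -0.01], [-0.3, 0.11, 4.33])
```

View pics/z8.png

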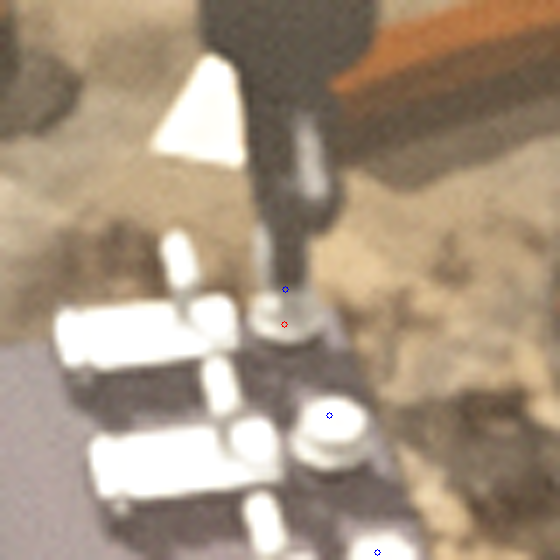

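Request:
play_rows(
  moves=[
    [[0,0,0],[0,0,2],0.0],
    [[0,0,0],[0,0,4],0.0],
    [[0,0,0],[0,0,4.5],0.0],
    [[0,0,0],[0,0,5.5],0.0],
    [[0,0,0],[0,0,5.5],0.0],
    [[0,0,0],[0,0,5.5],0.0],
  ],
)

```text
clock: 19.2
eef_pos: [488.4, -202.7, 22.7]
tcp_rot: [3.142, -0.003, 0.17]
contact_force: [-3.4, 2.0, 18.1]
opening: -0.003
```

```bash
python3 -c "
from h import *
print(to([503.7,-17.5,78],[np.pi,0,.17]))"
```

```text
([0.0, -0.19, -0.02], [46.49, -179.99, -55.16])
```

Request:
play_rows(
  moves=[
    [[0,0,0],[0,0,-15],0.0],
    [[0,0,0],[0,0,-45],0.0],
    [[0,0,0],[0,0,-65],0.0],
    [[0,0,0],[0,-40,-65],0.1],
    [[0,0,0],[20,-85,-65],0.3],
    [[0,0,0],[40,-130,-65],0.55],
    [[0,-0.2,0],[46.5,-180,-55],0.55],
    [[0,-0.2,0],[46.5,-180,-55],0.55],
    [[0,-0.2,0],[46.5,-180,-55],0.55],
    [[0,-0.2,0],[46.5,-180,-55],0.55],
    [[0,-0.2,0],[46.5,-180,-55],0.55],
  ],
)

```text
clock: 20.3
eef_pos: [503.9, -18.7, 78.0]
tcp_rot: [3.141, -0.0, 0.168]
contact_force: [0.1, -0.6, -0.7]
opening: 0.555
```

```bash
cat > zb.py <<'E'
from h import *
import sys
s=r.sense(); g=r.grab_frame("side")
P=[s["eef_pos"]+[0,0,23.5],[503.7,-17.5,68]]
for o in (-16,16): P.append([503.7-.1696*o,-17.5+.9855*o,68])
uv=proj(g,P)
x0,y0=int(uv[1,0])-40,int(uv[1,1])-45
b=cv2.resize(cv2.cvtColor(g["color"],cv2.COLOR_RGB2BGR)[y0:y0+80,x0:x0+80],None,fx=7,fy=7,interpolation=cv2.INTER_CUBIC)
for i,p in enumerate(uv):
    c=tuple(np.round((p-[x0,y0]+.5)*7).astype(int).tolist()); cv2.circle(b,c,3,(0,0,255) if i==0 else (255,0,0),1)
cv2.imwrite("pics/"+sys.argv[1]+".png",b); print(s["clock"],s["eef_pos"],s["tcp_rot"],s["contact_force"],s["opening"])
print(to([503.7,-17.5,31.5],[np.pi,0,.17]))
E
python3 zb.py c1
```

```text
20.3 [503.90537597 -18.72870017  78.03588143] [ 3.14124139e+00 -2.76134983e-04  1.67999500e-01] [ 0.09517413 -0.64167091 -0.73375197] 0.5553290573313517
([0.02, -0.01, -0.13], [0.01, -1.29, 46.54])
```

View pics/c1.png

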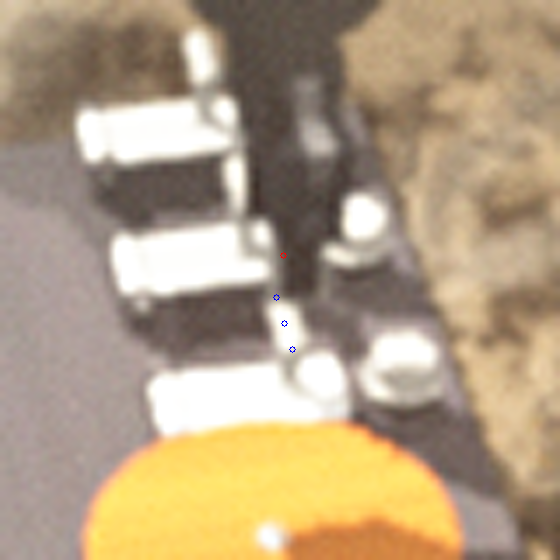

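Request:
play_rows(
  moves=[
    [[0,0,0],[0,-1.3,15],0.55],
    [[0,0,0],[0,-1.3,30],0.55],
    [[0,0,0],[0,-1.3,40],0.55],
    [[0,0,0],[0,-1.3,40],0.55],
  ],
)

```text
clock: 20.75
eef_pos: [502.8, -18.2, 37.0]
tcp_rot: [-3.141, 0.002, 0.166]
contact_force: [0.2, -0.4, 0.2]
opening: 0.549
```

```bash
python3 zb.py c2
```

```text
20.75 [502.75704052 -18.19592853  36.96767548] [-3.14146319e+00  1.87560094e-03  1.66444770e-01] [ 0.16866172 -0.40601876  0.23942208] 0.5488897622470719
([0.0, 0.06, -0.19], [0.53, -0.48, 6.15])
```

View pics/c2.png

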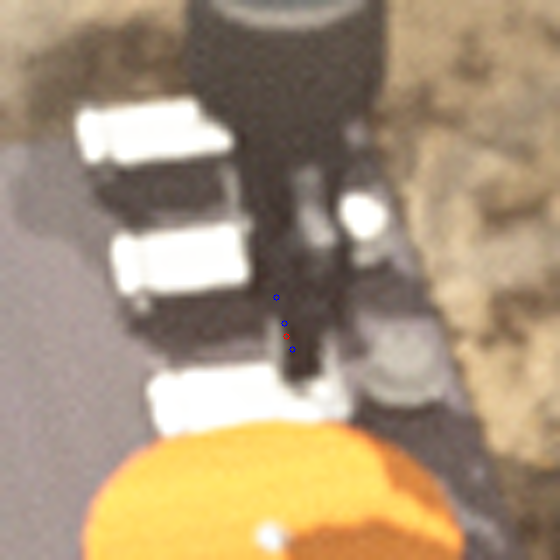

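Request:
play_rows(
  moves=[
    [[0,0,0],[0.5,-0.5,3],0.55],
    [[0,0,0],[0.5,-0.5,5],0.5],
    [[0,0,0],[0.5,-0.5,5],0.45],
    [[0,0,0],[0.5,-0.5,5],0.4],
    [[0,0,0],[0.5,-0.5,5],0.3],
    [[0,0,0],[0.5,-0.5,5],0.2],
    [[0,0,0],[0.5,-0.5,5],0.1],
    [[0,0,0],[0.5,-0.5,5],0.1],
    [[0,0,0],[0.5,-0.5,5],0.1],
  ],
  newtons=30,
)

```text
clock: 21.7
eef_pos: [503.5, -17.2, 32.8]
tcp_rot: [-3.141, 0.001, 0.167]
contact_force: [-1.6, 5.5, 5.4]
opening: 0.366
```

```bash
python3 zb.py c3
```

```text
21.7 [503.54888267 -17.17603366  32.7817201 ] [-3.14126217e+00  1.10742315e-03  1.66675647e-01] [-1.57486164  5.47056951  5.37691874] 0.3661666296749141
([-0.02, 0.06, -0.19], [0.1, 0.32, 1.31])
```

View pics/c3.png

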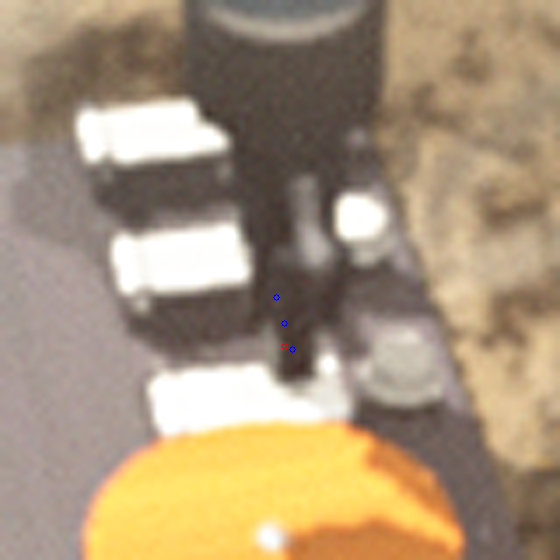

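Request:
play_rows(
  moves=[
    [[0,0,0],[3.2,0,-4],0.1],
    [[0,0,0],[6.8,0,-7.8],0.1],
    [[0,0,0],[10.7,0,-11.2],0.1],
    [[0,0,0],[14.9,0,-14.3],0.1],
    [[0,0,0],[14.9,0,-14.3],0.1],
    [[0,0,0],[14.9,0,-14.3],0.1],
  ],
)

```text
clock: 22.35
eef_pos: [518.1, -14.6, 47.0]
tcp_rot: [-3.141, 0.001, 0.166]
contact_force: [-2.8, 4.4, -3.2]
opening: 0.363
```

```bash
python3 zb.py c4
```

```text
22.35 [518.09343731 -14.60485365  47.01635819] [-3.14104338e+00  1.47070823e-03  1.66472520e-01] [-2.8402351   4.39939012 -3.2105991 ] 0.3625638834253647
([-0.03, 0.09, -0.2], [-14.55, 0.47, 15.47])
```

View pics/c4.png

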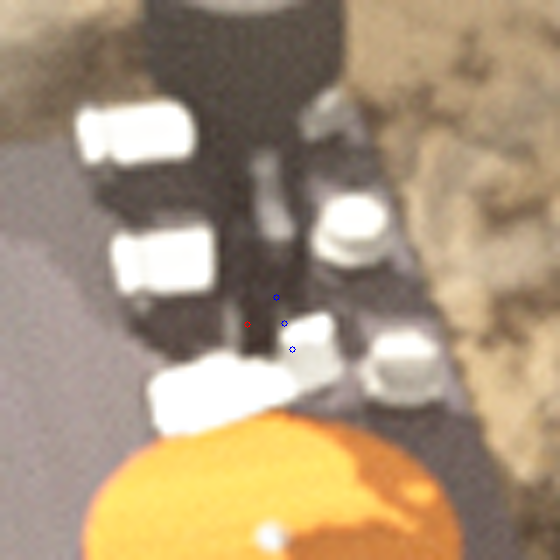

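Request:
play_rows(
  moves=[
    [[0,0,0],[4.4,0.3,-2.7],0.1],
    [[0,0,0],[9.1,0.3,-5],0.1],
    [[0,0,0],[13.9,0.3,-6.9],0.1],
    [[0,0,0],[18.9,0.3,-8.4],0.1],
    [[0,0,0],[24,0.3,-9.4],0.1],
    [[0,0,0],[29.1,0.3,-10],0.1],
    [[0,0,0],[29.1,0.3,-10],0.1],
    [[0,0,0],[29.1,0.3,-10],0.1],
  ],
)

```text
clock: 23.2
eef_pos: [546.4, -9.7, 57.0]
tcp_rot: [-3.14, 0.003, 0.166]
contact_force: [-4.8, 5.6, -0.6]
opening: 0.363
```

```bash
python3 zb.py c5
```

```text
23.2 [546.36044332  -9.71657673  57.00341092] [-3.14035664e+00  2.57450010e-03  1.66441188e-01] [-4.84120231  5.58430697 -0.5729729 ] 0.3626861789436968
([-0.07, 0.14, -0.2], [-43.29, 0.64, 25.63])
```

View pics/c5.png

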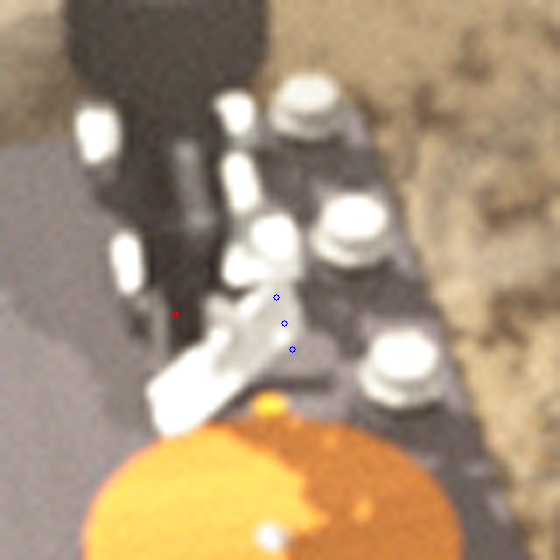

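Request:
play_rows(
  moves=[
    [[0,0,0],[5.2,0.3,-0.2],0.1],
    [[0,0,0],[10.3,0.3,0.2],0.1],
    [[0,0,0],[15.5,0.3,1.0],0.1],
    [[0,0,0],[18.5,0.3,1.7],0.1],
    [[0,0,0],[18.5,0.3,1.7],0.1],
    [[0,0,0],[18.5,0.3,1.7],0.1],
    [[0,0,0],[18.5,0.3,1.7],0.1],
  ],
)

```text
clock: 23.95
eef_pos: [564.9, -6.5, 55.8]
tcp_rot: [-3.14, 0.002, 0.166]
contact_force: [-4.4, 6.1, 3.6]
opening: 0.363
```

```bash
python3 zb.py c6
python3 - <<'E'
from h import *
f=r.grab_frame("top");g=r.grab_frame("side")
a=cv2.resize(cv2.cvtColor(f["color"],cv2.COLOR_RGB2BGR)[130:270,150:460],None,fx=1.7,fy=1.7)
b=cv2.cvtColor(g["color"],cv2.COLOR_RGB2BGR)[120:358,240:420]
cv2.imwrite("pics/c7.png",np.hstack([a,b]))
E
```

```text
23.95 [564.88796786  -6.50788712  55.84847231] [-3.13981463e+00  2.18579522e-03  1.66110762e-01] [-4.42762176  6.11860708  3.55527171] 0.36267827440863115
([-0.1, 0.12, -0.22], [-62.1, 0.78, 24.49])
```

View pics/c6.png

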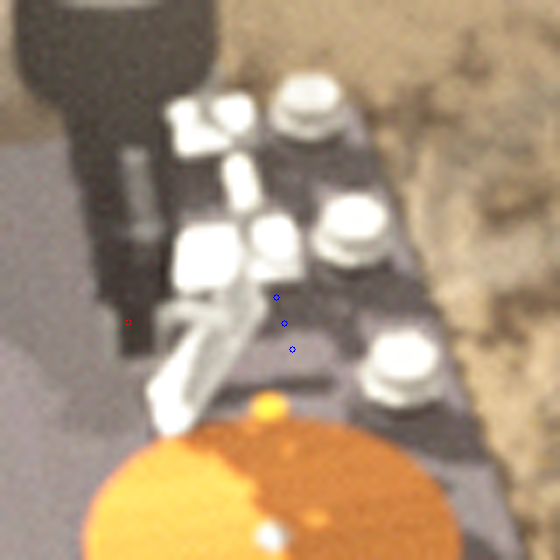

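View pics/c7.png

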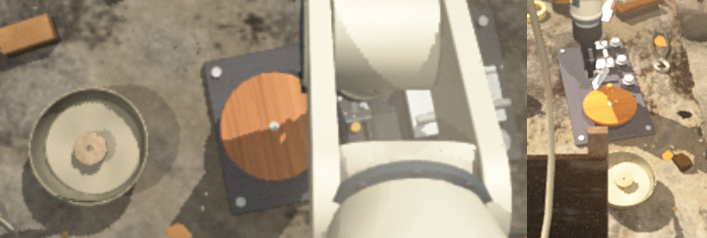

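```bash
python3 -c "
from h import *
print(r.sign_off()); s=r.sense(); print(s['clock'],s['opening'],s['contact_force'])"
```

```text
the job is handed in; nothing more can be done
None
the job is handed in; nothing more can be done
```

I finished the whole job and handed it in at about 24 s, with the arm still holding the left cap open.

- **Spool:** I gripped it on the turntable, lowered it into the bowl and let go. The last pictures show it standing in the bowl.
- **Bolts, pressed left to right:** The left bolt is the loose one. It gave 2–3 N of resistance, sank about 6 mm and then bottomed. The middle bolt did not move at 36 N, and neither did the right one at 18 N.
- **Cap:** I gripped the left bar at its ends (opening 0.36, about 31 mm, against the 32 mm bar). I then lifted it along its hinge arc to about 65–68°, judging by the tool's path and the picture. The last side picture shows it clearly open and the other two caps shut.

**Checks that disagreed:**
- **Fingertip height:** The shut fingertips touched the bolts about 23.5 mm above where the reported TCP height put them. I went by contact force and the pictures, and applied that offset for the bar.
- **Press force:** I pressed the left bolt further than needed after it bottomed, to about 37 N at the fingertips.
- **Side load:** A sideways force of about 6 N stayed on the held bar at the end.

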